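Find the rocking reagent-tub lid and press it home

TASK

One of the four blue lids in the reagent tray is not properly home. Press on the edges of the lids with closed fingertips until you find the one that rocks, making it tilt visibly, then press that lid down in its middle until it is fully home and level, and leave it so. Only press: do not lift or pry any lid, and leave the bottle, jar, tip box and cup where they stand.

Things in the scene. Friction and masses are not known exactly. Their poses are not given: they have to be found in the camera images.
- lid_1 (a point): square blue push-in lid, 68 x 68 mm, of one of four identical white tubs. Yellow raised dots 3 mm high lie along its x axis: 16 mm wide in the middle, 12 mm wide at x = -26 and +26 mm, near opposite edges. Origin: top of the middle dot; z up, x across the tray (away from the robot when straight), y along the row. The tub's rim is at least 6 mm below the lid's flat top. See lid_2, lid_3, lid_4
- lid_2 (a point): another such lid, as lid_1. Exactly one of the four, any one, is loose: it rests level on a small round rubber stopper. Pressed lightly (about 1 N) on an edge dot, that edge sinks about 3 mm and the lid tilts about 0.16 rad; released, it falls back level. A lid that is home is rigid
- lid_3 (a point): another such lid, as lid_1. The loose lid (any of the four), pressed on its middle dot with about 10 N, sinks 4.5 mm, level, stops hard and stays: it is then home. Pressing an edge dot with less than 25 N does not seat it
- lid_4 (a point): another such lid, as lid_1. The tubs stand at slightly different heights (up to 6 mm), so height does not tell which lid is loose
- rack: low aluminium tray holding the four tubs (each 82 x 82 mm outside) in a row, 96 mm centre to centre, fixed to the bench, 112 x 416 mm, walls 26 mm high; origin: centre of its underside on the bench; x across the tray, y along the row
- bottle: bystander: amber bottle, 52 mm diameter, 115 mm tall, loose, standing beyond the +y end of the tray; origin: centre of its underside
- jar: bystander: white jar with red cap, 56 mm diameter, 60 mm tall, loose, on the far side of the tray; origin: centre of its underside
- tipbox: bystander: open green rack of yellow pipette tips, 60 x 90 x 45 mm tall, loose, on the robot's side of the tray; origin: centre of its underside
- cup: bystander: clear cup, 64 mm diameter, 70 mm tall, loose, beyond the -y end of the tray; origin: centre of its underside
Mind the look-alikes: they are no part of the job. Of the things like the part that bears lid_3, leave any that is pink or red; of the rest the smaller one is meant.

How it is judged:
On the way, in this order (a step that is already met when the one before it is completed fails the run):
1. the loose lid is found: pressed at its edge it rocks (tilts more than 0.08 rad) (angle between any of lid_1, lid_2, lid_3, lid_4's own z axis and vertical above 0.08 rad), for 0.1 s.
2. the loose lid is pressed home, level ((distance of lid_1 from where it was at the start of the episode between 0.0042 and 0.0075 m or distance of lid_2 from where it was at the start of the episode between 0.0042 and 0.0075 m or distance of lid_3 from where it was at the start of the episode between 0.0042 and 0.0075 m or distance of lid_4 from where it was at the start of the episode between 0.0042 and 0.0075 m) and angle between each of lid_1, lid_2, lid_3, lid_4's own z axis and vertical below 0.03 rad), for 0.2 s.
At the end, for the whole second after the job is handed in: The formerly loose lid has gone down its full 4.5 mm (it has moved 4.2 to 7.5 mm from its start), all four lids are level within 0.03 rad, and the bottle, jar, tip box and cup stand within 20 mm of their starts (all of step 2 and distance of each of bottle, jar, tipbox, cup from where it was at the start of the episode below 0.02 m and angle between each of bottle, jar, tipbox, cup's own z axis and vertical below 0.3 rad); the robot touches nothing.
It fails at once if the bottle is shifted by more than 20 mm or knocked over (distance of bottle from where it was at the start of the episode above 0.02 m or angle between bottle's own z axis and vertical above 0.3 rad).
It fails at once if the jar is shifted by more than 20 mm or knocked over (distance of jar from where it was at the start of the episode above 0.02 m or angle between jar's own z axis and vertical above 0.3 rad).
It fails at once if the tipbox is shifted by more than 20 mm or knocked over (distance of tipbox from where it was at the start of the episode above 0.02 m or angle between tipbox's own z axis and vertical above 0.3 rad).
It fails at once if the cup is shifted by more than 20 mm or knocked over (distance of cup from where it was at the start of the episode above 0.02 m or angle between cup's own z axis and vertical above 0.3 rad).
It fails at once if a lid is lifted or pried out of its tub (moves more than 15 mm or tilts more than 0.4 rad) (distance of any of lid_1, lid_2, lid_3, lid_4 from where it was at the start of the episode above 0.015 m or angle between any of lid_1, lid_2, lid_3, lid_4's own z axis and vertical above 0.4 rad).
It also fails if it takes over 51 s, if anything falls off the work surface, if the arm or the gripper's body presses on something with over 40 N, if the wrist force passes 120 N, or if a joint passes its speed limit or range.

ROBOT

A 6-joint arm with a two-finger parallel gripper is mounted at the origin on the work surface. World frame = base frame: x ahead of the robot, y to its left, z up, the work surface at z = 0. Lengths are in m, angles in rad, forces in N, time in s.
With the tool pointing down it reaches from about 0.325 to 0.9 m from the base axis. Payload 3.5 kg.
Tool frame: the origin (TCP) lies between the finger pads; the fingertips stand 19 mm ahead of it and the grasp point (between the pads) is the TCP (tcp_to_tips is the distance from the TCP to the fingertips, in m); z points along the fingers, y is the line along which they close (so a half turn about z gives the same grasp; the last joint's range is limited). The gripper opens to 85 mm and grips with 20 to 120 N. Pads are 22 mm wide; open, the fingers measure 114 mm over their backs; the gripper's body (76 mm by 85 mm) begins 54 mm behind the grasp point. The pads swing forward as they close: fully open they stand 13 mm farther back than shut.
Start: joints at [1.081, 0.276, -0.026, 1.268, 0, 1.467], TCP at [0.236, 0.579, 0.212] pointing down, gripper open.
Joint ranges: [-3.12, 3.12], [-0.85, 1.88], [-1.08, 1.24], [-1.95, 2.15], [-1.57, 1.53], [-3.14, 3.14]. Speed limits (rad/s): [2.57, 2.57, 3.14, 3.14, 3.14, 3.14].

INTERFACE

Orientations are given as a unit quaternion [x, y, z, w].
In Python, from plant import get_obs, read_camera, sign_off, tcp_to_tips gives the robot as it stands.
- The arm moves only by the shell command python3 -m inch 'ROWS'. ROWS is JSON, a list of rows, each a list of 7 numbers: the turn, a rotation vector about the tool's x, y, z in units of 5 degrees (1.0 is 5 degrees), then the shift along the tool's x, y, z in units of 30 mm (1.0 is 30 mm), then the opening, from 0 (shut) to 1 (fully open). A call has 1 to 5 rows; each row shifts and turns the commanded pose from where the row before left it, along the tool's axes as they then stand; what a row does not reach is not made up. A row lasts 1/12 s, in which the tool goes at most 41.7 mm and 7.16 degrees, less where a joint would pass 70% of its speed; a pose out of reach is approached as far as the arm can. A call is refused whole if a number of a shift passes 1 or a number of a turn 1, either way. A call with a gripper value outside its range is refused whole. The fingers move at their own pace and stop on an object; the grip force is fixed at half the most. Time passes only in rows, so rows that do not move let the fingers close. It gives the time, the measured TCP pose, the force, the opening and the grip force at its end, in the units of the state.
- get_obs(): the state, without advancing time (a new reading comes with each control period).
- read_camera(name): name is "scene" or "top" or "wrist"; returns a dict with "color" (400x640x3 uint8, red, green, blue), "fx", "fy", "cx", "cy" (pixels), "T" (4x4, takes a point from camera to world coordinates). Camera axes: x right, y down, z forward; pixel columns grow to the right and rows downward; lengths in m; the calibration is good to about 2 mm. A picture is of the moment at which its call begins. There is no depth.
- sign_off(): hands the job in; it is judged then, once.
The state is a dict: "time_s": time; "q": joint angles; "qd": joint speeds; "tau": joint torques, N m; "eef_pos": TCP position; "orientation": TCP orientation; "contact_force": force on the tool from outside, world axes, zero at the start; "wrist_torque": the same for the moment, N m; "gripper_width": finger opening in m; "finger_force": force on a finger pad.
Only numpy, scipy, OpenCV 4.12 (cv2) and the standard library are available. Lean on these libraries where they do the work, as an engineer would, in place of code of your own. Each camera call takes 0.05 s, during which the arm holds its last target. There are 200 camera calls.

## Working session

There is one attempt and no reset: what is moved stays moved. The work goes in short steps, Python scripts to look and compute and a shell command to move; the robot and the scene stay as the last step left them, time stands still between calls to the robot, and variables do not carry over. Pictures are saved under pics/ and viewed, at most 10 in all, crops included, and the job is handed in when it is done.

```bash
mkdir -p pics; python3 - <<'E'
from plant import *
import cv2
o=get_obs();print({k:o[k] for k in('time_s','eef_pos','orientation','contact_force','gripper_width')},tcp_to_tips)
for n in("top","scene"):
    c=read_camera(n);cv2.imwrite(f"pics/{n}0.png",c["color"][:,:,::-1]);print(n,c["fx"],c["cx"],c["cy"],c["T"])
E
```

```text
{'time_s': 0.0, 'eef_pos': array([0.23539578, 0.57809562, 0.21104986]), 'orientation': array([ 1.92191665e-01,  9.81356775e-01, -1.07252530e-03, -3.07077565e-04]), 'contact_force': array([ 1.16169163,  0.56536653, -0.24372563]), 'gripper_width': 0.08553212804856085} 0.019
top 453.37534047560587 322.6252975343755 191.2454892382985 [[ 0.00338477 -0.98702432  0.16053514  0.41201707]
 [-0.9999226  -0.00141862  0.01236054 -0.00393408]
 [-0.01197242 -0.16056456 -0.98695273  1.16759139]
 [ 0.          0.          0.          1.        ]]
scene 405.3825403378436 323.74306850434346 198.5967628111963 [[ 0.80807999  0.49361252 -0.32148624  0.90545825]
 [ 0.5889469  -0.68826586  0.42359374 -0.43535109]
 [-0.01217683 -0.53163595 -0.84688543  0.97306766]
 [ 0.          0.          0.          1.        ]]
```

View pics/top0.png

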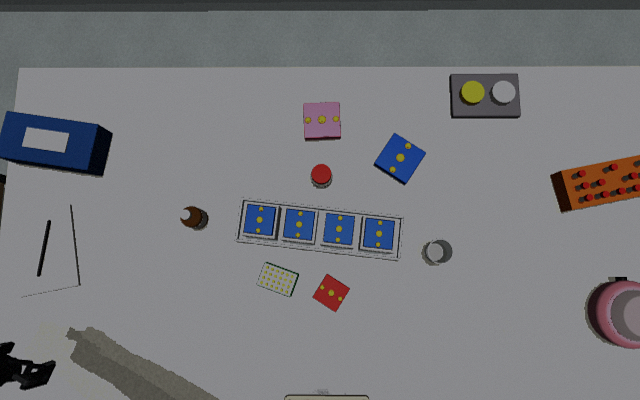

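View pics/scene0.png

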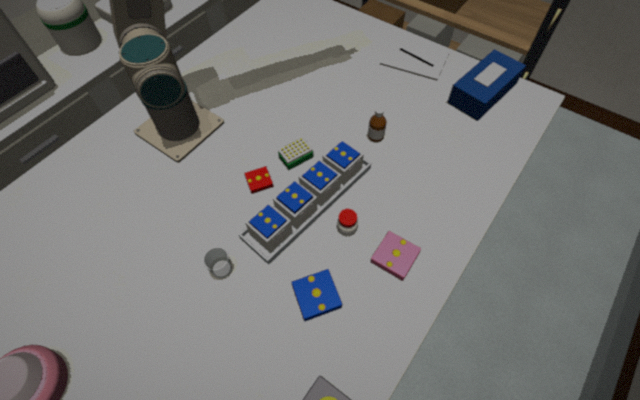

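The top view shows the tray's lids with middle dots near (260,219), (299,224), (339,229) and (379,234), bottle to the left and cup to the right. In the scene view they are near (343,155), (319,176), (294,197) and (267,221). The loose blue, pink and red plates are look-alikes. Next I triangulate the dots.

```bash
cat > h.py <<'E'
import numpy as np,cv2
from plant import *
def K(c): return np.array([[c["fx"],0,c["cx"]],[0,c["fy"],c["cy"]],[0,0,1.]])
def P(c): return K(c)@np.linalg.inv(c["T"])[:3]
def dots(c,near=None,rad=30,amin=4):
    h=cv2.cvtColor(c["color"],cv2.COLOR_RGB2HSV)
    m=cv2.inRange(h,(18,90,70),(40,255,255))
    n,l,s,cen=cv2.connectedComponentsWithStats(m)
    return [(cen[i],s[i,4]) for i in range(1,n) if s[i,4]>=amin and (near is None or np.linalg.norm(cen[i]-near)<rad)]
def onplane(c,uv,z):
    d=c["T"][:3,:3]@np.linalg.inv(K(c))@np.array([*uv,1.]);o=c["T"][:3,3]
    return o+d*(z-o[2])/d[2]
E
python3 - <<'E'
from h import *
np.set_printoptions(precision=4,suppress=True)
t=read_camera("top");s=read_camera("scene")
A=[(260,219),(299,224),(339,229),(379,234)];B=[(343,155),(319,176),(294,197),(267,221)]
for a,b in zip(A,B):
    da=dots(t,a,18);db=dots(s,b,20)
    print([(d[0].round(1),d[1]) for d in da],[(d[0].round(1),d[1]) for d in db])
    ma=max(da,key=lambda d:d[1])[0];mb=max(db,key=lambda d:d[1])[0]
    X=cv2.triangulatePoints(P(t),P(s),ma,mb)[:,0];X=X[:3]/X[3];print("mid",X,[onplane(t,d[0],X[2])[:2] for d in da])
for n,uv,z in (("tip",(277,279),.045),("jar",(321,175),.06),("bottle",(188,216),.1),("cup",(436,251),.05)): print(n,onplane(t,uv,z))
E
```

```text
[(array([260.6, 208.6]), np.int32(15)), (array([259.3, 219.4]), np.int32(31)), (array([257.5, 230. ]), np.int32(16))] [(array([336. , 148.3]), np.int32(7)), (array([342.7, 153.1]), np.int32(14)), (array([350. , 158.3]), np.int32(7))]
mid [0.5206 0.1627 0.08  ] [array([0.5462, 0.1596]), array([0.5201, 0.1622]), array([0.4944, 0.1658])]
[(array([300.1, 213.1]), np.int32(18)), (array([298.6, 223.7]), np.int32(29)), (array([297.3, 234.6]), np.int32(16))] [(array([312. , 168.5]), np.int32(6)), (array([319.3, 173.7]), np.int32(15)), (array([326.5, 179. ]), np.int32(8))]
mid [0.51   0.0675 0.081 ] [array([0.5353, 0.0639]), array([0.5096, 0.0672]), array([0.4835, 0.0699])]
[(array([339.7, 217.5]), np.int32(14)), (array([338.5, 228.5]), np.int32(32)), (array([337.4, 239.4]), np.int32(15))] [(array([287. , 189.7]), np.int32(7)), (array([294.1, 195.4]), np.int32(17)), (array([301., 201.]), np.int32(9))]
mid [ 0.4987 -0.0281  0.0834] [array([ 0.5246, -0.0316]), array([ 0.4982, -0.0286]), array([ 0.4723, -0.0259])]
[(array([379.6, 222.4]), np.int32(15)), (array([378.6, 233.3]), np.int32(29)), (array([377.5, 244. ]), np.int32(16))] [(array([260., 214.]), np.int32(9)), (array([267.1, 219.7]), np.int32(20)), (array([274.2, 226. ]), np.int32(10))]
mid [ 0.4876 -0.1239  0.0816] [array([ 0.5132, -0.1271]), array([ 0.4872, -0.1243]), array([ 0.4617, -0.1213])]
tip [0.378  0.1205 0.045 ]
jar [0.6332 0.0141 0.06  ]
bottle [0.5257 0.3288 0.1   ]
cup [ 0.4466 -0.2669  0.05  ]
```

The four middles sit at z ≈ 0.08, 96 mm apart, in a row turned 6.6°, which fits the sizes given. I move above the near edge dot of the +y lid, turn to the tray's axes and close the fingers.

```bash
python3 -m inch '[[0,0,0,-0.88,-0.63,0,0],[0,0,0,-0.88,-0.63,0,0],[0,0,0,-0.88,-0.63,0,0],[0,0,0,-0.88,-0.63,0,0],[0,0,0,-0.88,-0.63,0,0]]' >/dev/null
python3 -m inch '[[0,0,0,-0.88,-0.63,0,0],[0,0,0,-0.88,-0.63,0,0],[0,0,0,-0.88,-0.63,0,0],[0,0,0,-0.88,-0.63,0,0],[0,0,0,-0.88,-0.63,0,0]]' >/dev/null
python3 -m inch '[[0,0,0,-0.88,-0.63,0,0],[0,0,0,-0.88,-0.63,0,0],[0,0,0,-0.88,-0.63,0,0],[0,0,0,-0.88,-0.63,0,0],[0,0,0,-0.88,-0.63,0,0]]'
python3 -m inch '[[0,0,-1,0,0,0.6,0],[0,0,-1,0,0,0.6,0],[0,0,-1,0,0,0.6,0],[0,0,-0.1,0,0,0.5,0],[0,0,0,0,0,0,0]]'
cat >> h.py <<'E'
def to(p):
    from scipy.spatial.transform import Rotation as R
    o=get_obs();r=R.from_quat(o["orientation"]);return (r.inv().apply(np.array(p)-o["eef_pos"])/0.03).round(3)
def line():
    o=get_obs();print(round(o["time_s"],2),o["eef_pos"].round(4),o["contact_force"].round(2))
E
python3 - <<'E'
from h import *
print(to([.4938,.1658,.109]),get_obs()["orientation"],get_obs()["gripper_width"])
a=read_camera("scene")["color"];b=read_camera("wrist")["color"]
cv2.imwrite("pics/c1.png",np.vstack([cv2.resize(a[100:280,200:420],(660,540)),])[:, :, ::-1])
cv2.imwrite("pics/w1.png",b[:,:,::-1])
E
```

```text
time_s: 1.45
eef_pos: [0.496, 0.1654, 0.2121]
orientation: [0.192, 0.981, 0.0, -0.0]
contact_force: [0.4, 1.3, 0.7]
gripper_width: 0.0001
finger_force: 0.0
time_s: 1.87
eef_pos: [0.4926, 0.166, 0.1397]
orientation: [0.058, 0.998, -0.001, -0.003]
contact_force: [-0.9, -0.0, -0.6]
gripper_width: 0.0002
finger_force: 0.0
[-0.048 -0.     1.022] [ 5.83162768e-02  9.98292094e-01 -9.08365592e-04 -3.35882241e-03] 0.00015284286649551074
```

View pics/w1.png

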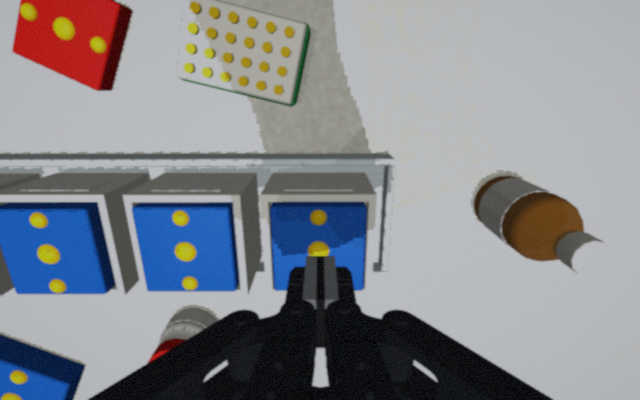

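The wrist view shows the +y lid's near dot at (318,217), its middle dot at (318,248), and the next lid's dots at (180,217), (185,252) and (190,283). I check these against the triangulation.

```bash
python3 - <<'E'
from h import *
c=read_camera("wrist");print(c["T"].round(3))
for uv in((318,217),(180,217),(185,252),(190,283),(38,220),(48,254)):print(uv,onplane(c,uv,.081).round(4))
o=get_obs()
for z in(.0,.019):
  X=np.append(o["eef_pos"]-[0,0,z],1);u=P(c)@X;print("tip",u[:2]/u[2])
line()
E
```

```text
[[ 0.117  0.94   0.321  0.412]
 [ 0.993 -0.11  -0.039  0.177]
 [-0.001  0.324 -0.946  0.305]
 [ 0.     0.     0.     1.   ]]
(318, 217) [0.4982 0.1648 0.081 ]
(180, 217) [0.4868 0.0674 0.081 ]
(185, 252) [0.5143 0.0642 0.081 ]
(190, 283) [0.5404 0.0615 0.081 ]
(38, 220) [ 0.4772 -0.0338  0.081 ]
(48, 254) [ 0.5041 -0.0368  0.081 ]
tip [320.70599899 255.08445568]
tip [320.68699313 239.87682001]
2.02 [0.4958 0.167  0.1438] [ 0.17  0.12 -0.21]
```

Agreement is within 4 mm. Now I lower, then creep down, reading the force.

```bash
python3 -m inch '[[0,0,0,0,0,0.6,0],[0,0,0,0,0,0.5,0],[0,0,0,0,0,0,0],[0,0,0,0,0,0,0]]' | grep -E "pos|contact|time"
for i in 1 2 3; do python3 -m inch '[[0,0,0,0,0,0.05,0],[0,0,0,0,0,0,0]]' | grep -E "pos|contact"; done
```

```text
time_s: 2.35
eef_pos: [0.4957, 0.167, 0.1109]
contact_force: [-0.2, -0.3, -0.1]
eef_pos: [0.4967, 0.1672, 0.1101]
contact_force: [0.1, -1.1, 0.5]
eef_pos: [0.496, 0.167, 0.1078]
contact_force: [-0.1, -0.1, -0.4]
eef_pos: [0.4956, 0.1669, 0.1057]
contact_force: [0.7, 0.7, -0.1]
```

```bash
for i in 1 2 3 4; do python3 -m inch '[[0,0,0,0,0,0.05,0],[0,0,0,0,0,0,0]]' | grep -E "pos|contact"; done
```

```text
eef_pos: [0.4954, 0.1668, 0.1039]
contact_force: [-1.3, 0.4, 0.7]
eef_pos: [0.4953, 0.1668, 0.1024]
contact_force: [-0.1, 0.9, 0.3]
eef_pos: [0.4954, 0.1668, 0.1009]
contact_force: [0.3, 0.7, -1.0]
eef_pos: [0.4954, 0.1669, 0.0994]
contact_force: [0.1, 0.2, -0.6]
```

```bash
for i in 1 2 3; do python3 -m inch '[[0,0,0,0,0,0.05,0],[0,0,0,0,0,0,0]]' | grep -E "pos|contact"; done
```

```text
eef_pos: [0.4954, 0.1668, 0.098]
contact_force: [1.1, 0.2, -0.2]
eef_pos: [0.4954, 0.1669, 0.0964]
contact_force: [-0.3, -0.0, -0.7]
eef_pos: [0.4954, 0.1669, 0.0949]
contact_force: [0.1, -0.1, 0.9]
```

```bash
for i in 1 2 3; do python3 -m inch '[[0,0,0,0,0,0.04,0],[0,0,0,0,0,0,0]]' | grep -E "pos|contact"; done
python3 - <<'E'
from h import *
b=read_camera("wrist")["color"];a=read_camera("scene")["color"]
cv2.imwrite("pics/w2.png",np.hstack([cv2.resize(b[120:320,220:420],(400,400)),cv2.resize(a[110:210,270:370],(400,400),interpolation=2)])[:,:,::-1])
E
```

```text
eef_pos: [0.4954, 0.1669, 0.0938]
contact_force: [0.5, 0.3, -0.6]
eef_pos: [0.4954, 0.1668, 0.0926]
contact_force: [-0.4, 0.3, -0.1]
eef_pos: [0.4954, 0.1669, 0.0914]
contact_force: [0.5, -0.6, -0.5]
```

View pics/w2.png

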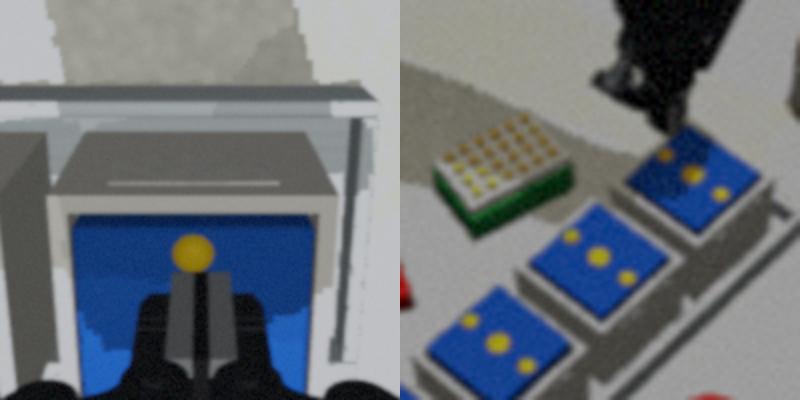

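The wrist crop shows the near dot at full-image (316.5,246.5) and the fingertip's front edge at about y = 255. The scene crop shows the tip still above the lid's near edge, with no contact. I triangulate the dot from the two wrist views.

```bash
python3 - <<'E'
from h import *
c=read_camera("wrist");d=[x for x in dots(c,(317,247),15)];print(d)
T0=np.array(c["T"]);print(T0.round(4));line()
o=get_obs()
for z in(0,.019):
  u=P(c)@np.append(o["eef_pos"]-[0,0,z],1);print("tip",u[:2]/u[2])
uv=(316.5,246.5)
for z in(.06,.065,.07,.075,.08):print(z,onplane(c,uv,z).round(4))
s=read_camera("scene");t=read_camera("top")
for n,cc in(("s",s),("t",t)):
  u=P(cc)@np.append(o["eef_pos"]-[0,0,.019],1);print(n,u[:2]/u[2])
E
```

```text
[(array([316.06849315, 246.2260274 ]), np.int32(292))]
[[ 1.164e-01  9.392e-01  3.229e-01  4.124e-01]
 [ 9.932e-01 -1.099e-01 -3.860e-02  1.767e-01]
 [-7.000e-04  3.252e-01 -9.456e-01  2.538e-01]
 [ 0.000e+00  0.000e+00  0.000e+00  1.000e+00]]
4.67 [0.4956 0.1669 0.0916] [-0.38  1.39  1.09]
tip [320.06328103 252.93739747]
tip [320.08689676 237.92530625]
0.06 [0.507  0.1632 0.06  ]
0.065 [0.5046 0.1636 0.065 ]
0.07 [0.5021 0.1639 0.07  ]
0.075 [0.4997 0.1643 0.075 ]
0.08 [0.4972 0.1646 0.08  ]
s [335.88434305 149.89180678]
t [257.52457493 229.75033078]
```

The tips appear about 15–19 mm higher than the TCP figure implies, so there is more to go. I keep creeping down.

```bash
for i in 1 2 3 4; do python3 -m inch '[[0,0,0,0,0,0.04,0],[0,0,0,0,0,0,0]]' | grep -E "pos|contact"; done
```

```text
eef_pos: [0.4955, 0.1669, 0.0902]
contact_force: [0.6, 0.4, -0.1]
eef_pos: [0.4954, 0.1668, 0.089]
contact_force: [0.2, -0.1, -0.4]
eef_pos: [0.4954, 0.1668, 0.0878]
contact_force: [-0.2, 0.2, 0.8]
eef_pos: [0.4954, 0.1668, 0.0866]
contact_force: [1.2, -0.0, -0.3]
```

```bash
python3 - <<'E'
from h import *
b=read_camera("wrist")["color"];a=read_camera("scene")["color"]
cv2.imwrite("pics/w3.png",np.hstack([cv2.resize(b[120:320,220:420],(400,400)),cv2.resize(a[130:180,315:365],(400,400),interpolation=2)])[:,:,::-1])
E
```

```text
(no output)
```

View pics/w3.png

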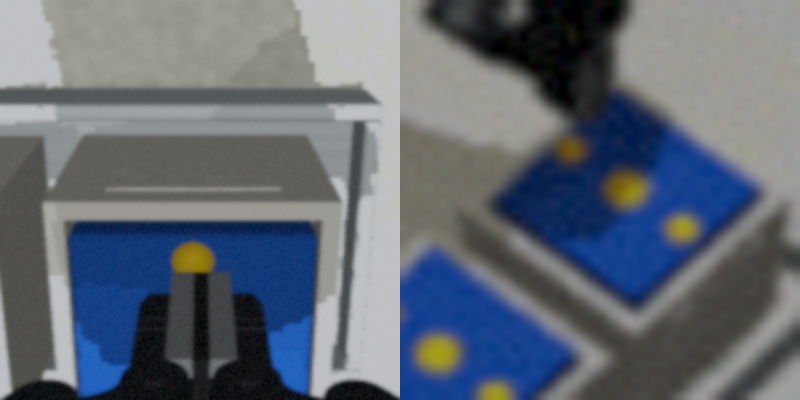

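The tip is still clear of the near dot, about 12 mm up by the scene crop (tip (590,118), dot (570,150)). I shift 3 mm outward and go on down.

```bash
for i in 1 2 3 4 5; do python3 -m inch '[[0,0,0,0.02,-0.01,0.05,0],[0,0,0,0,0,0,0]]' | grep -E "pos|contact"; done
```

```text
eef_pos: [0.4947, 0.1666, 0.0851]
contact_force: [0.0, -0.8, 0.4]
eef_pos: [0.4939, 0.1663, 0.0835]
contact_force: [0.7, 0.8, 0.7]
eef_pos: [0.4934, 0.1661, 0.082]
contact_force: [-0.3, -0.2, 0.2]
eef_pos: [0.4927, 0.1659, 0.0805]
contact_force: [-1.1, 0.0, -1.1]
eef_pos: [0.4921, 0.1657, 0.079]
contact_force: [0.1, 1.0, 0.5]
```

```bash
for i in 1 2 3; do python3 -m inch '[[0,0,0,0,0,0.04,0],[0,0,0,0,0,0,0]]' | grep -E "pos|contact"; done
```

```text
eef_pos: [0.4923, 0.1657, 0.0779]
contact_force: [-0.4, -0.2, -0.4]
eef_pos: [0.4923, 0.1657, 0.0767]
contact_force: [0.4, -0.1, -0.6]
eef_pos: [0.4923, 0.1657, 0.0755]
contact_force: [0.2, -0.6, -0.5]
```

```bash
python3 - <<'E'
from h import *
b=read_camera("wrist")["color"];a=read_camera("scene")["color"]
cv2.imwrite("pics/w4.png",np.hstack([cv2.resize(b[120:320,220:420],(400,400)),cv2.resize(a[130:180,315:365],(400,400),interpolation=2)])[:,:,::-1])
E
```

```text
(no output)
```

View pics/w4.png

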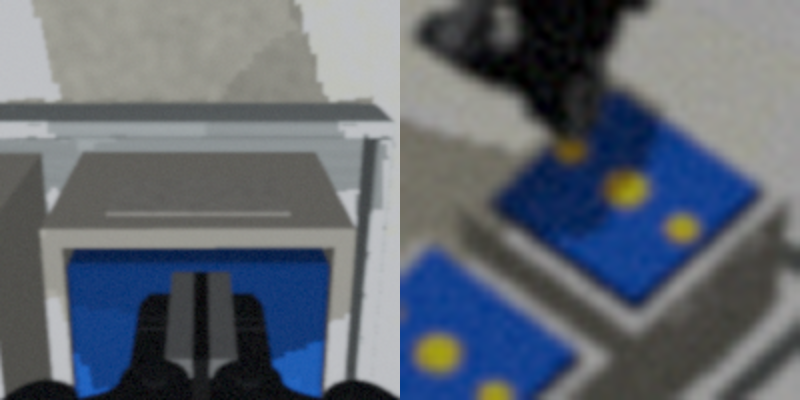

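The tip is now just above the near dot: scene crop shows it at (575,135) with the dot at (570,150), and the wrist view has it covering the dot. I go on in 1 mm steps.

```bash
for i in 1 2 3 4; do python3 -m inch '[[0,0,0,0,0,0.033,0],[0,0,0,0,0,0,0]]' | grep -E "pos|contact"; done
```

```text
eef_pos: [0.4923, 0.1657, 0.0746]
contact_force: [-0.2, 0.0, 0.3]
eef_pos: [0.4923, 0.1657, 0.0736]
contact_force: [-0.2, -0.1, -0.7]
eef_pos: [0.4923, 0.1657, 0.0726]
contact_force: [-0.4, -0.1, -0.6]
eef_pos: [0.4923, 0.1657, 0.0716]
contact_force: [-0.5, 0.6, -0.2]
```

```bash
cat >> h.py <<'E'
def sd(k):
    B=[(343,155),(319,176),(294,197),(267,221)];s=read_camera("scene")
    print("scene",[(d[0].round(1).tolist(),int(d[1])) for d in dots(s,B[k],12)]);line()
E
for i in 1 2 3 4; do python3 -m inch '[[0,0,0,0,0,0.033,0],[0,0,0,0,0,0,0]]' | grep -E "pos|contact"; python3 -c "from h import *;sd(0)"|head -1; done
```

```text
eef_pos: [0.4923, 0.1657, 0.0706]
contact_force: [0.5, -0.1, -0.1]
scene [([342.7, 153.1], 14), ([350.0, 158.3], 7)]
eef_pos: [0.4923, 0.1657, 0.0696]
contact_force: [0.2, -0.1, 0.2]
scene [([342.7, 153.1], 14), ([350.0, 158.3], 7)]
eef_pos: [0.4923, 0.1657, 0.0687]
contact_force: [-0.9, -0.0, -0.4]
scene [([342.7, 153.1], 14), ([350.0, 158.3], 7)]
eef_pos: [0.4923, 0.1657, 0.0676]
contact_force: [0.4, 0.5, 0.0]
scene [([342.8, 153.2], 13), ([350.0, 158.3], 7)]
```

```bash
for i in 1 2 3 4; do python3 -m inch '[[0,0,0,0,0,0.033,0],[0,0,0,0,0,0,0]]' | grep -E "pos|contact"; done; python3 - <<'E'
from h import *
sd(0)
b=read_camera("wrist")["color"];a=read_camera("scene")["color"]
cv2.imwrite("pics/w5.png",np.hstack([cv2.resize(b[120:320,220:420],(400,400)),cv2.resize(a[130:180,315:365],(400,400),interpolation=2)])[:,:,::-1])
E
```

```text
eef_pos: [0.4923, 0.1657, 0.0666]
contact_force: [0.1, 0.3, -0.2]
eef_pos: [0.4925, 0.1657, 0.0665]
contact_force: [-1.6, -1.4, 4.4]
eef_pos: [0.4925, 0.1658, 0.0664]
contact_force: [-4.4, -1.2, 9.8]
eef_pos: [0.4926, 0.1658, 0.0662]
contact_force: [-5.4, -1.3, 15.2]
scene [([342.7, 153.1], 14), ([350.0, 158.3], 7)]
9.22 [0.4925 0.1658 0.0662] [-6.03 -1.37 16.07]
```

View pics/w5.png

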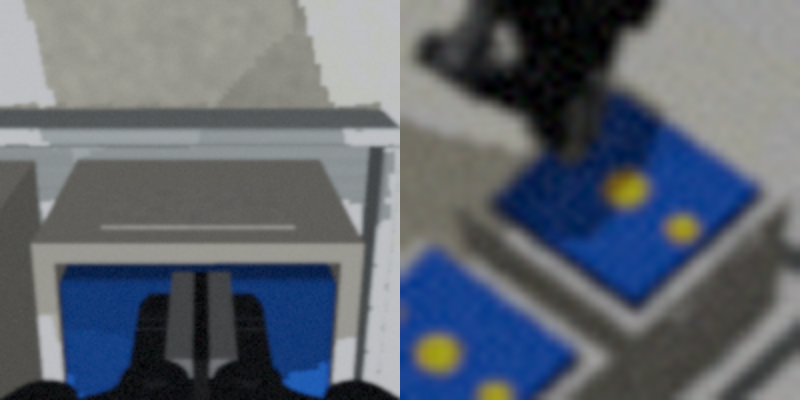

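The near dot stops rigidly at TCP z ≈ 0.0665: the force rises to 16 N, the dots at scene crop (628,187) and (682,228) haven't moved, and the lid isn't tilted. So this lid is home. Next I lift and go to lid 2's near dot.

```bash
python3 -m inch '[[0,0,0,0,0,-0.5,0],[0,0,0,0,-0.8,0,0],[0,0,0,0,-0.8,0,0],[0,0,0,0,-0.8,0,0],[0,0,0,0,-0.8,0,0]]' >/dev/null
python3 -m inch '[[0,0,0,0,0,0.1,0],[0,0,0,0,0,0.05,0],[0,0,0,0,0,0,0]]'| grep -E "pos|contact"
python3 -c "from h import *;sd(1)"
for i in 1 2 3 4; do python3 -m inch '[[0,0,0,0,0,0.033,0],[0,0,0,0,0,0,0]]' | grep -E "pos|contact"; done; python3 -c "from h import *;sd(1)"
```

```text
eef_pos: [0.481, 0.0706, 0.0739]
contact_force: [0.4, -0.2, -0.4]
scene [([312.5, 169.0], 6), ([319.2, 173.6], 16), ([326.5, 179.0], 8)]
10.03 [0.4811 0.0709 0.0741] [0.11 0.23 0.47]
eef_pos: [0.4813, 0.0711, 0.0732]
contact_force: [-0.3, 0.2, 0.1]
eef_pos: [0.4812, 0.0709, 0.0722]
contact_force: [-0.2, -0.1, 0.0]
eef_pos: [0.4812, 0.0706, 0.0712]
contact_force: [0.8, 0.1, 0.2]
eef_pos: [0.4812, 0.0704, 0.0702]
contact_force: [-0.3, -0.4, 0.2]
scene [([319.1, 173.6], 17), ([326.5, 179.0], 8)]
10.75 [0.4812 0.0704 0.0702] [ 0.51  0.07 -0.18]
```

```bash
for i in 1 2 3 4 5; do python3 -m inch '[[0,0,0,0,0,0.033,0],[0,0,0,0,0,0,0]]' | grep -E "pos|contact"; python3 -c "from h import *;sd(1)"|head -1; done
```

```text
eef_pos: [0.4812, 0.0703, 0.0693]
contact_force: [-0.2, -0.2, 0.3]
scene [([319.2, 173.6], 16), ([326.5, 179.0], 8)]
eef_pos: [0.4812, 0.0704, 0.0683]
contact_force: [0.3, 0.7, -0.6]
scene [([319.1, 173.6], 17), ([326.5, 179.0], 8)]
eef_pos: [0.4815, 0.0704, 0.0675]
contact_force: [-0.7, -0.5, -0.4]
scene [([319.1, 173.6], 17), ([326.5, 179.0], 8)]
eef_pos: [0.4815, 0.0704, 0.0673]
contact_force: [-2.5, 0.4, 7.2]
scene [([319.1, 173.6], 17), ([326.5, 179.0], 8)]
eef_pos: [0.4816, 0.0704, 0.0672]
contact_force: [-5.3, 0.1, 13.9]
scene [([319.1, 173.6], 17), ([326.5, 179.0], 8)]
```

Lid 2 is rigid too. Next is lid 3.

```bash
python3 -m inch '[[0,0,0,0,0,-0.5,0],[0,0,0,0,-0.8,0,0],[0,0,0,0,-0.8,0,0],[0,0,0,0,-0.8,0,0],[0,0,0,0,-0.8,0,0]]' >/dev/null
python3 -m inch '[[0,0,0,0,0,0.1,0],[0,0,0,0,0,0.05,0],[0,0,0,0,0,0,0]]'| grep -E "pos|contact"
for i in 1 2 3 4 5; do python3 -m inch '[[0,0,0,0,0,0.033,0],[0,0,0,0,0,0,0]]' | grep -E "pos|contact"; python3 -c "from h import *;sd(2)"|head -1; done
```

```text
eef_pos: [0.4696, -0.0246, 0.0754]
contact_force: [-0.1, 0.3, 0.0]
eef_pos: [0.47, -0.0242, 0.0747]
contact_force: [-0.7, 0.2, -0.4]
scene [([294.2, 195.3], 18), ([301.2, 201.0], 10)]
eef_pos: [0.4701, -0.0245, 0.0738]
contact_force: [-0.2, -0.3, -1.3]
scene [([294.1, 195.3], 18), ([301.0, 201.0], 9)]
eef_pos: [0.4701, -0.0248, 0.0728]
contact_force: [-0.3, -0.1, -0.3]
scene [([294.2, 195.2], 19), ([301.0, 201.0], 9)]
eef_pos: [0.47, -0.025, 0.0718]
contact_force: [-0.5, 0.5, 1.1]
scene [([294.2, 195.2], 19), ([301.0, 201.0], 9)]
eef_pos: [0.47, -0.025, 0.0708]
contact_force: [0.1, 0.7, -0.3]
scene [([294.2, 195.2], 19), ([301.0, 201.0], 9)]
```

```bash
for i in 1 2 3 4; do python3 -m inch '[[0,0,0,0,0,0.033,0],[0,0,0,0,0,0,0]]' | grep -E "pos|contact"; python3 -c "from h import *;sd(2)"|head -1; done
```

```text
eef_pos: [0.47, -0.0249, 0.0698]
contact_force: [0.1, -0.2, 0.1]
scene [([293.8, 194.8], 19), ([301.0, 200.3], 7)]
eef_pos: [0.47, -0.0249, 0.0688]
contact_force: [0.4, 0.3, 0.5]
scene [([293.3, 194.6], 17), ([300.5, 199.8], 10)]
eef_pos: [0.4702, -0.025, 0.0679]
contact_force: [0.2, 0.3, 0.2]
scene [([293.1, 194.4], 17), ([300.0, 199.3], 7)]
eef_pos: [0.4703, -0.025, 0.0675]
contact_force: [-1.1, 0.5, 4.1]
scene [([293.1, 194.4], 17), ([300.0, 199.3], 7)]
```

Lid 3 rocks: its far dot rose from v = 201.0 to 199.3 while the tip sank about 3 mm, and then it stopped firm. One look to confirm.

```bash
python3 -m inch '[[0,0,0,0,0,0,0],[0,0,0,0,0,0,0]]' | grep -E "pos|contact"
python3 - <<'E'
from h import *
b=read_camera("wrist")["color"];a=read_camera("scene")["color"]
cv2.imwrite("pics/w6.png",np.hstack([cv2.resize(b[120:320,220:420],(400,400)),cv2.resize(a[165:225,265:325],(400,400),interpolation=2)])[:,:,::-1])
E
```

```text
eef_pos: [0.4703, -0.025, 0.0674]
contact_force: [-1.9, -0.1, 5.7]
```

View pics/w6.png

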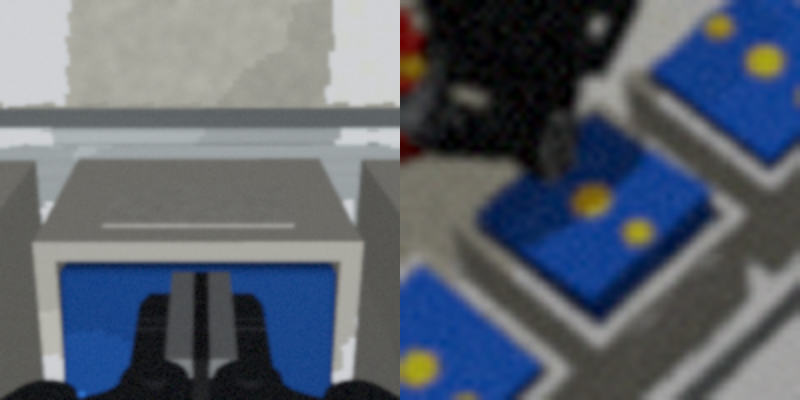

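The far edge of lid 3 stands up with its dark side showing, near crop (650,270), so it is clearly tilted. I lift and move 28.5 mm to its middle dot.

```bash
python3 -m inch '[[0,0,0,0,0,-0.5,0],[0,0,0,-0.5,0,0,0],[0,0,0,-0.45,0,0,0],[0,0,0,0,0,0,0],[0,0,0,0,0,0,0]]'| grep -E "pos|contact"
python3 - <<'E'
from h import *
print(to([.4985,-.0283,.08]));sd(2)
c=read_camera("wrist");print([(d[0].round(1),d[1]) for d in dots(c,(320,220),60)])
a=read_camera("scene")["color"]
cv2.imwrite("pics/w7.png",np.hstack([cv2.resize(c["color"][120:320,220:420],(400,400)),cv2.resize(a[165:225,265:325],(400,400),interpolation=2)])[:,:,::-1])
E
```

```text
eef_pos: [0.4985, -0.0283, 0.0817]
contact_force: [-0.5, 0.5, -0.1]
[-0.001 -0.     0.058]
scene [([293.6, 195.8], 12), ([301.0, 200.0], 9)]
15.18 [ 0.4975 -0.0281  0.0814] [-0.23  0.14 -0.12]
[(array([318.2, 214.9]), np.int32(378)), (array([319. , 252.9]), np.int32(132)), (array([305. , 261.5]), np.int32(4))]
```

View pics/w7.png

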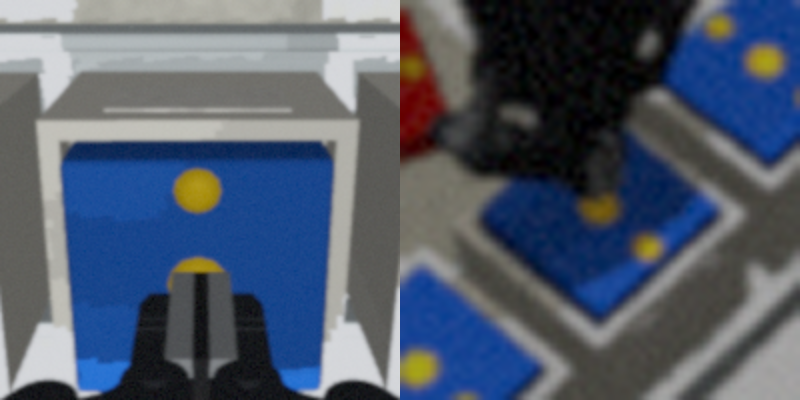

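Lid 3 is level again and the tip hangs over its middle dot, which peeks out at wrist crop (197,265). I press down now.

```bash
python3 -m inch '[[0,0,0,0,0,0.1,0],[0,0,0,0,0,0.1,0],[0,0,0,0,0,0.1,0],[0,0,0,0,0,0,0]]'| grep -E "pos|contact"
for i in 1 2 3 4; do python3 -m inch '[[0,0,0,0,0,0.033,0],[0,0,0,0,0,0,0]]' | grep -E "pos|contact"; python3 -c "from h import *;sd(2)"|head -1; done
```

```text
eef_pos: [0.4974, -0.0281, 0.0721]
contact_force: [-0.3, -0.1, 0.1]
eef_pos: [0.4982, -0.0282, 0.0718]
contact_force: [1.2, -0.5, 0.4]
scene [([301.5, 201.0], 8)]
eef_pos: [0.4987, -0.0283, 0.0711]
contact_force: [0.3, 0.8, 0.2]
scene [([301.2, 201.0], 10)]
eef_pos: [0.4993, -0.0284, 0.0709]
contact_force: [-0.7, -0.1, 4.5]
scene [([301.3, 201.1], 9)]
eef_pos: [0.4995, -0.0284, 0.0702]
contact_force: [-0.3, 0.6, 6.5]
scene [([301.5, 201.2], 10)]
```

```bash
for i in 1 2 3 4 5; do python3 -m inch '[[0,0,0,0,0,0.033,0],[0,0,0,0,0,0,0]]' | grep -E "pos|contact"; python3 -c "from h import *;sd(2)"|head -1; done
```

```text
eef_pos: [0.4996, -0.0284, 0.0694]
contact_force: [-0.9, -0.4, 8.2]
scene [([301.4, 201.7], 10)]
eef_pos: [0.4996, -0.0285, 0.0684]
contact_force: [-1.6, 0.4, 7.9]
scene [([301.5, 201.5], 12)]
eef_pos: [0.4995, -0.0284, 0.0674]
contact_force: [-1.2, -0.3, 7.3]
scene [([301.8, 202.0], 10)]
eef_pos: [0.499, -0.0284, 0.0665]
contact_force: [-2.7, -0.0, 9.2]
scene [([301.5, 201.8], 10)]
eef_pos: [0.499, -0.0284, 0.0663]
contact_force: [-4.8, 1.9, 15.9]
scene [([301.5, 201.8], 10)]
```

It sank about 4.7 mm and then stopped hard at 16 N. A little more press, a short hold, then lift clear.

```bash
python3 -m inch '[[0,0,0,0,0,0.04,0],[0,0,0,0,0,0,0],[0,0,0,0,0,0,0],[0,0,0,0,0,0,0]]'| grep -E "pos|contact"
python3 -m inch '[[0,0,0,0,0,-0.3,0],[0,0,0,0,0,-0.6,0],[0,0,0,0,0,-1,0],[0,0,0,0,0,-1,0],[0,0,0,0,0,-1,0]]'| grep -E "pos|contact"
python3 -m inch '[[0,0,0,0.8,0,-0.5,0],[0,0,0,0.8,0,0,0],[0,0,0,0.8,0,0,0],[0,0,0,0.8,0,0,0],[0,0,0,0,0,0,0]]'| grep -E "pos|contact"
python3 - <<'E'
from h import *
for k in range(4):sd(k)
t=read_camera("top");c=read_camera("scene")
for a in((260,219),(299,224),(339,229),(379,234)):print([d[0].round(1).tolist() for d in dots(t,a,18)])
cv2.imwrite("pics/w8.png",np.hstack([cv2.resize(c["color"][140:240,240:340],(400,400),interpolation=2),cv2.resize(t["color"][180:280,250:350],(400,400))])[:,:,::-1])
E
```

```text
eef_pos: [0.4991, -0.0284, 0.0663]
contact_force: [-7.5, 1.1, 22.7]
eef_pos: [0.4977, -0.0281, 0.1806]
contact_force: [0.4, -0.0, 0.7]
eef_pos: [0.3982, -0.0162, 0.194]
contact_force: [-0.4, -0.1, -0.5]
scene [([336.0, 148.3], 7), ([342.7, 153.1], 14), ([350.0, 158.3], 7)]
18.78 [ 0.4008 -0.0167  0.1944] [-0.56 -0.12 -0.59]
scene [([312.0, 168.5], 6), ([319.3, 173.7], 15), ([326.5, 179.0], 8)]
18.83 [ 0.4025 -0.017   0.1948] [ 0.79  0.13 -0.26]
scene [([287.0, 190.7], 7), ([294.1, 196.4], 17), ([301.3, 201.9], 9)]
18.88 [ 0.4035 -0.0172  0.195 ] [-0.08 -0.15 -0.54]
scene [([260.2, 214.0], 10), ([267.1, 219.7], 20), ([274.2, 226.0], 10)]
18.93 [ 0.4039 -0.0173  0.1951] [-0.75 -0.   -0.36]
[[260.6, 208.6], [259.3, 219.4], [257.5, 230.0]]
[[300.1, 213.2], [298.6, 223.7], [297.2, 234.6]]
[[339.6, 217.6], [338.5, 228.5], [337.8, 238.2]]
[[379.6, 222.4], [378.6, 233.3], [377.7, 243.1]]
```

View pics/w8.png

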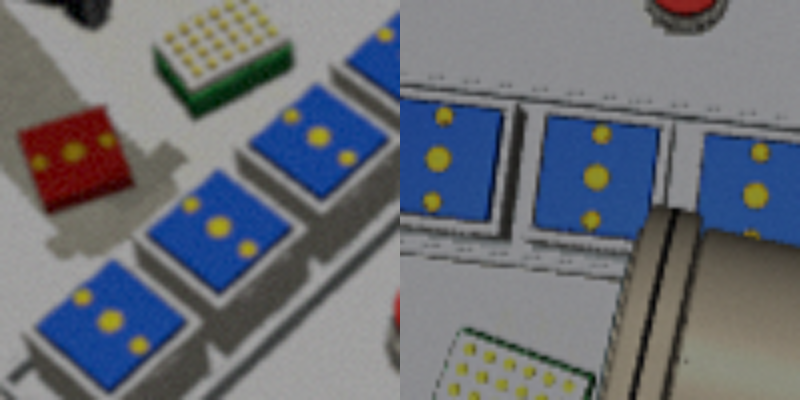

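Lid 3's three dots all dropped by about 1 px evenly ((287,190.7), (294.1,196.4), (301.3,201.9)), so it is level and down. The other lids haven't moved and the arm is clear.

```bash
python3 -c "
from plant import *;print(sign_off())"
```

```text
the job is handed in; nothing more can be done
None
```

The loose lid was the third from the +y (bottle) end: it rocked under an edge press, then I pressed its middle until it sank about 4.7 mm and stopped hard. The last pictures show it level, and the job is handed in; sign-off returned no verdict.

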